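# Shut the label tray, draw out the pot tray

## Task

On the potting bench, first push the narrow tray, which was left partly out, fully home. Then hook a fingertip behind the front lip of the wide tray and draw it fully out to its stop, so that the little pot in it stands clear of the roof, upright and in place. Leave both trays so, do not pinch a tray front between the fingers, and do not touch the pot or disturb anything else on the bench.

Things in the scene. Friction and masses are not known exactly. Their poses are not given: they have to be found in the camera images.
- narrow_tray (a joint): Travel of the narrow tray along its rail in m: 0 fully home against the rear stop, 0.12 fully out against the front stop. Starts partly out. Runs with about 1.5 N of friction and light damping, no spring or latch: it stays where it is left.
- wide_tray (a joint): Travel of the wide tray along its rail in m: 0 fully home against the rear stop, 0.12 fully out against the front stop. Starts home or nearly so. Runs with about 1.5 N of friction and light damping, no spring or latch: it stays where it is left.
- narrow_unit: Narrow tray unit: steel casing fixed to the work surface, 120 mm wide (y), 200 deep (x). A roof, top 72 mm above the work surface, covers the rear 130 mm; the front 70 mm is open above. Origin: centre of its underside; front and draw direction -x. Roof's front edge 30 mm, lip's back face (tray home) 100 mm in front of the origin.
- wide_unit: Wide tray unit: steel casing fixed to the work surface, 190 mm wide (y), 200 deep (x). A roof, top 72 mm above the work surface, covers the rear 130 mm; the front 70 mm is open above. Origin: centre of its underside; front and draw direction -x. Roof's front edge 30 mm, lip's back face (tray home) 100 mm in front of the origin.
- narrow_lip (a point): Inner skin of the narrow tray's front: upright light-grey metal strip 116 mm wide, 38 tall, 3 thick, rising 18 mm above the tray's sides; moves with the tray. Point: middle of the top edge of its back (tray-side) face, 50 mm above the work surface. +x level along the rail into the tray (it draws out to -x), y along the lip, z up. Behind it an empty bay open above, floor 12 mm above the work surface.
- wide_lip (a point): Inner skin of the wide tray's front: upright light-grey metal strip 186 mm wide, 38 tall, 3 thick, rising 18 mm above the tray's sides; moves with the tray. Point: middle of the top edge of its back (tray-side) face, 50 mm above the work surface. +x level along the rail into the tray (it draws out to -x), y along the lip, z up. Behind it an empty bay open above, floor 12 mm above the work surface.
- narrow_face (a point): Outer skin of the narrow tray's front, fixed to the lip: 116 mm wide, 32 mm tall, 4 mm thick, its top edge 8 mm below the lip's. Point: middle of the top edge of its outer surface, 42 mm above the work surface, 7 mm in front of the lip's back face. Axes as the lip's.
- wide_face (a point): Outer skin of the wide tray's front, fixed to the lip: 186 mm wide, 32 mm tall, 4 mm thick, its top edge 8 mm below the lip's. Point: middle of the top edge of its outer surface, 42 mm above the work surface, 7 mm in front of the lip's back face. Axes as the lip's.
- small_pot: Small loose terracotta pot, 50 mm across the rim, 45 mm tall, 50 to 100 g, standing on the wide tray's floor at the rear under the roof. Origin: centre of its underside.
- wide_pot_spot (a point): Point on the wide tray's floor, moving with the tray, 145 mm behind the lip's back face: the pot stands within about 20 mm of it.
- watering_can: Copper watering can, body 110 mm across and 110 mm tall, 185 mm with its hoop handle, spout reaching 145 mm along its +x. Loose bystander. Origin: centre of its underside.
- feed_bottle: Green plastic bottle, 64 mm across, 160 mm tall, loose bystander. Origin: centre of its underside.
- twine_spool: Cork-brown spool, 52 mm across, 52 mm tall, loose bystander. Origin: centre of its underside.

How it is judged:
By the outcome, as a careful person would: the job done as asked, in the order asked, and still so for the second after the job is handed in, with the robot touching nothing.
It also fails if it takes over 48 s, if anything falls off the work surface, if the arm or the gripper's body presses on something with over 40 N, if the wrist force passes 120 N, or if a joint passes its speed limit or range.

## Robot

A 6-joint arm with a two-finger parallel gripper is mounted at the origin on the work surface. World frame = base frame: x ahead of the robot, y to its left, z up, the work surface at z = 0. Lengths are in m, angles in degrees, forces in N, time in s.
With the tool pointing down it reaches from about 0.25 to 0.725 m from the base axis. Payload 9.7 kg.
Tool frame: the origin (TCP) lies midway between the tips of the shut fingers; the grasp point (between the pads) lies 19 mm behind it; z points along the fingers, y is the direction in which the jaws open and shut (so a half turn about z gives the same grasp; the last joint's range is limited). The gripper opens to 85 mm and grips with 20 to 120 N. Pads are 22 mm wide; open, the fingers measure 114 mm over their backs; the gripper's body (76 mm by 85 mm) begins 54 mm behind the grasp point. The pads swing forward as they close: fully open they stand 13 mm farther back than shut.
Start: joints at [65.432, 4.979, 10.078, 95.1, 0, 90], TCP at [0.229, 0.5, 0.231] pointing down, gripper open.
Joint ranges: [-179.16, 179.16], [-48.56, 103.87], [-65.8, 70.77], [-126.05, 130.52], [-82.76, 87.17], [-180, 180]. Speed limits (degrees/s): [127.2, 127.2, 147.25, 180, 180, 180].

## Interface

Orientations are given as [roll, pitch, yaw] about the fixed x, y, z axes, in that order (R = Rz(yaw) Ry(pitch) Rx(roll)).
In Python, from workcell import bot, camera, recognise gives the robot as it stands. The module is installed in compiled form; this text tells all that it offers.
- The arm moves only by the tool apply_moves, never from a script. Its argument "targets" is one flat list of numbers, 7 for each row, row after row: the shift along the world's x, y, z in units of 30 mm (1.0 is 30 mm), then the turn, a rotation vector about the world's x, y, z in units of 6 degrees (1.0 is 6 degrees), then the opening, from 0 (shut) to 1 (fully open). A call has 1 to 5 rows; each row is the pose to reach, as a shift and turn from the pose commanded when the call began; what a row does not reach only later rows make up. A row lasts 1/10 s, in which the tool goes at most 50 mm and 8.59 degrees, less where a joint would pass 70% of its speed; a pose out of reach is approached as far as the arm can. A call with a gripper value outside its range is refused whole. The fingers move at their own pace and stop on an object; "newtons" is the grip in N (left out, the last holds). Time passes only in rows, so rows that repeat a pose let the fingers close. It gives the time, the measured TCP pose, the force and the opening at its end, in the units of the state.
- bot.get_obs(): the state, without advancing time (a new reading comes with each control period).
- camera(name): name is "side" or "top" or "wrist"; returns a dict with "img" (400x640x3 uint8, red, green, blue), "intrinsics" (3x3 intrinsics, pixels), "origin" and "rotation" of the camera in the world. Camera axes: x right, y up, looking along -z (the intrinsics and any distortion apply to the point x, -y, -z); pixel columns grow to the right and rows downward; lengths in m; the calibration is good to about 2 mm. A picture is of the moment at which its call begins. There is no depth.
- bot.job_done(): hands the job in, once; it reports no verdict.
Trained networks look in the newest picture that a camera, given by its name, has taken for a name from the list of things; names that differ only in an ending like _2 or _b are one class to them, and where a whole thing is asked for, a point or a joint stands for the part that bears it (a point fixed in the world has none). Each returns a list of dicts, best first, with "conf" (0 to 1); they miss things now and then, are a little off and sometimes report something else, mostly with a low value. They report only what shows in the picture. A call takes as long as a camera call.
- recognise(query, camera): "box" ([left, top, right, bottom] in pixels, round what is visible of it).
The state is a dict: "time": time; "q": joint angles; "qd": joint speeds; "joint_efforts": joint torques, N m; "ee_pos": TCP position; "tcp_rot": TCP orientation; "wrist_force": force on the tool from outside, world axes, zero at the start; "torque": the same for the moment, N m; "opening": finger opening in m.
Only numpy, scipy, OpenCV 4.12 (cv2) and the standard library are available. Lean on these libraries where they do the work, as an engineer would, in place of code of your own. Each camera call takes 0.05 s, during which the arm holds its last target.

## Working session

There is one attempt and no reset: what is moved stays moved. The work goes in short steps, Python scripts to look and compute and a tool call to move; the robot and the scene stay as the last step left them, time stands still between calls to the robot, and variables do not carry over. Pictures are saved under pics/ and viewed, and the job is handed in when it is done.

Besides the shell and the picture viewer there is one more tool, called after "Call:" in YAML: its name, and indented under it one key for each argument. apply_moves: Moves the arm, as the interface text tells. Its arguments: {"type":"object","properties":{"targets":{"type":"array"},"newtons":{"type":"number"}},"required":["targets"]}

```bash
mkdir -p pics
cat > h.py <<'E'
import numpy as np, cv2
from workcell import bot, camera, recognise
def snap(n,tag):
    c=camera(n); cv2.imwrite(f'pics/{tag}.png',c['img'][:,:,::-1]); return c
def ray(c,u,v):
    K=np.array(c['intrinsics']);p=np.linalg.inv(K)@[u,v,1]
    return np.array(c['origin']),np.array(c['rotation'])@np.array([p[0],-p[1],-p[2]])
def onz(c,u,v,z):
    o,d=ray(c,u,v);return o+d*(z-o[2])/d[2]
def proj(c,P):
    p=np.array(c['rotation']).T@(np.array(P)-c['origin']);p=np.array(c['intrinsics'])@[p[0],-p[1],-p[2]];return p[:2]/p[2]
E
python3 - <<'E'
from h import *
print(bot.get_obs())
for n in ['top','side','wrist']:
    c=snap(n,n+'1'); print(n,{k:np.round(v,3).tolist() for k,v in c.items() if k!='img'})
    for q in ['narrow_lip','wide_lip','narrow_face','wide_face','narrow_unit','wide_unit','small_pot','watering_can','feed_bottle','twine_spool']:
        print(q,[(np.round(r['box']).tolist(),round(r['conf'],2)) for r in recognise(q,n)[:2]])
E
```

```text
{'time': 0.0, 'q': array([ 6.54308804e+01,  5.01093129e+00,  1.00353050e+01,  9.50980613e+01,
       -3.82165784e-04,  9.00005971e+01]), 'qd': array([-0.09047521, -0.0431751 ,  0.01089417, -0.0161055 ,  0.00383542,
        0.12230448]), 'joint_efforts': array([ 1.35400926e-03, -5.20389855e+01,  4.64802897e+01,  1.63080404e-02,
        1.20186887e-04, -2.44493680e-05]), 'ee_pos': array([0.22859794, 0.50000846, 0.2305923 ]), 'tcp_rot': array([-1.79926312e+02,  3.82933414e-04,  1.55430284e+02]), 'wrist_force': array([ 0.54307854,  1.3087902 , -1.04135712]), 'torque': array([ 0.01376745, -0.02479123,  0.06201159]), 'opening': 0.08538699993801159}
top {'intrinsics': [[423.022, 0.0, 324.76], [0.0, 423.022, 195.54], [0.0, 0.0, 1.0]], 'origin': [0.416, 0.001, 1.17], 'rotation': [11.257, 0.113, -88.701]}
narrow_lip [([351.0, 194.0, 396.0, 260.0], 0.94)]
wide_lip [([260.0, 176.0, 328.0, 212.0], 0.95), ([450.0, 167.0, 488.0, 196.0], 0.24)]
narrow_face [([351.0, 196.0, 393.0, 258.0], 0.97)]
wide_face [([258.0, 174.0, 330.0, 215.0], 0.79)]
narrow_unit [([348.0, 149.0, 402.0, 258.0], 0.73)]
wide_u
[... 660 characters left out ...]
2.0, 185.0, 386.0, 251.0], 0.76), ([268.0, 163.0, 323.0, 200.0], 0.27)]
wide_unit [([266.0, 146.0, 353.0, 208.0], 0.91), ([264.0, 166.0, 321.0, 205.0], 0.56)]
small_pot [([264.0, 168.0, 322.0, 204.0], 0.51)]
watering_can [([200.0, 157.0, 216.0, 182.0], 0.68), ([213.0, 111.0, 257.0, 163.0], 0.58)]
feed_bottle [([399.0, 210.0, 427.0, 274.0], 0.88)]
twine_spool [([204.0, 157.0, 217.0, 184.0], 0.58)]
wrist {'intrinsics': [[347.538, 0.0, 312.099], [0.0, 347.538, 195.766], [0.0, 0.0, 1.0]], 'origin': [0.17, 0.528, 0.373], 'rotation': [-14.989, 0.008, 65.436]}
narrow_lip []
wide_lip []
narrow_face []
wide_face []
narrow_unit []
wide_unit []
small_pot []
watering_can []
feed_bottle []
twine_spool []
```

```bash
cat >> h.py <<'E'
from scipy.spatial.transform import Rotation as R
_cam=camera
def camera(n):
    c=dict(_cam(n)); r=np.array(c['rotation'])
    if r.shape==(3,): c['rotation']=R.from_euler('xyz',r,degrees=True).as_matrix()
    return c
E
python3 - <<'E'
import cv2
for n,(a,b,c,d) in {'top':(110,110,510,290),'side':(180,100,440,290)}.items():
    i=cv2.imread(f'pics/{n}1.png')[b:d,a:c]; s=2 if n=='top' else 3
    i=cv2.resize(i,None,fx=s,fy=s,interpolation=cv2.INTER_CUBIC); cv2.imwrite(f'pics/{n}1c.png',i)
E
```

```text
(no output)
```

View pics/top1c.png

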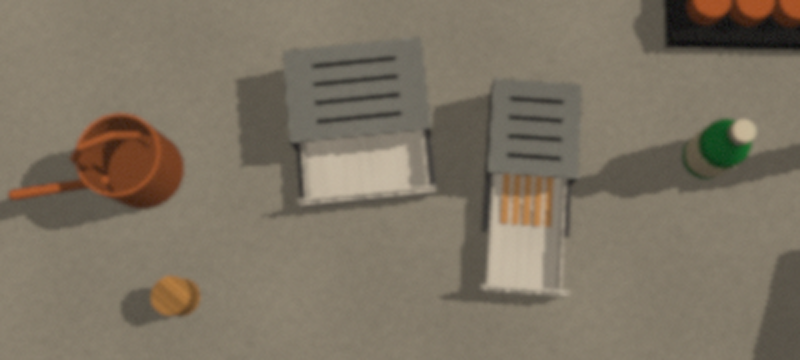

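View pics/side1c.png

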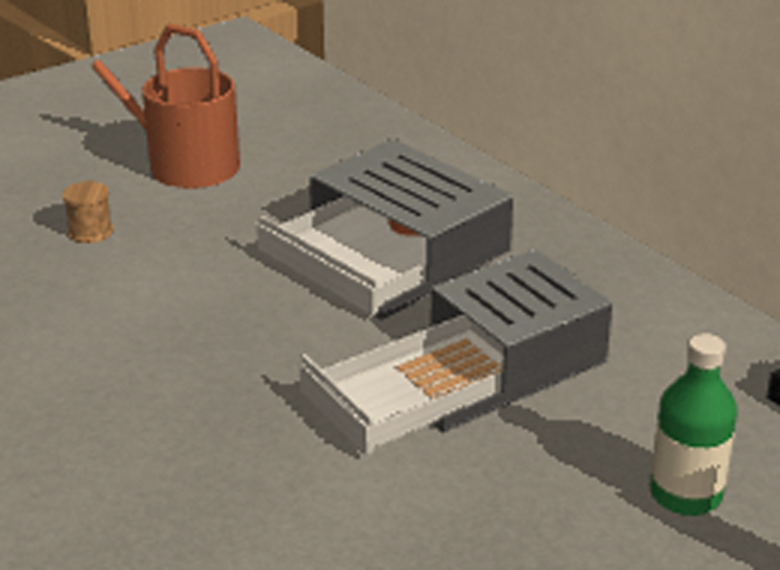

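Run:
```python
from h import *
c=camera('top')
f=lambda p,z: onz(c,p[0]/2+110,p[1]/2+110,z)
for n,roof,lip,w in [('wide',[(285,51),(420,38),(431,128),(290,140)],[(300,200),(434,190)],.19),('narrow',[(491,80),(581,82),(578,178),(489,174)],[(483,290),(568,293)],.12)]:
    P=np.array([f(p,.072) for p in roof]);L=np.array([f(p,.05) for p in lip])
    print(n,np.round(P,4).tolist(),'lip',np.round(L,4).tolist())
    print('sizes',np.linalg.norm(P-np.roll(P,-1,0),axis=1).round(4),np.linalg.norm(L[1]-L[0]).round(4))
    # rigid fit
    m=np.array([[.1,w/2],[.1,-w/2],[-.03,-w/2],[-.03,w/2]])
    q=P[:,:2];mc=m.mean(0);qc=q.mean(0);H=(m-mc).T@(q-qc);th=np.arctan2(H[0,1]-H[1,0],H[0,0]+H[1,1])
    Rm=np.array([[np.cos(th),-np.sin(th)],[np.sin(th),np.cos(th)]])
    o=qc-Rm@mc
    print('origin',o.round(4),'yaw',np.degrees(th).round(2),'resid',((m@Rm.T+o)-q).round(4).tolist())
    print('lip local',((L[:,:2]-o)@Rm).round(4).tolist())
    i=c['img']
```

```text
wide [[0.7966, 0.209, 0.072], [0.8193, 0.0256, 0.072], [0.693, 0.0078, 0.072], [0.6724, 0.1953, 0.072]] lip [[0.5952, 0.1813, 0.05], [0.6129, 0.0019, 0.05]]
sizes [0.1848 0.1275 0.1887 0.125 ] 0.1802
origin [0.7106 0.1053] yaw 6.82 resid [[0.002, 0.0025], [0.0019, -0.0028], [-0.001, -0.0004], [-0.0029, 0.0007]]
lip local [[-0.1055, 0.0892], [-0.1093, -0.091]]
narrow [[0.7616, -0.0718, 0.072], [0.7615, -0.1934, 0.072], [0.6293, -0.1878, 0.072], [0.6321, -0.0703, 0.072]] lip [[0.4811, -0.0653, 0.05], [0.4797, -0.1767, 0.05]]
sizes [0.1216 0.1323 0.1176 0.1296] 0.1115
origin [ 0.6611 -0.1301] yaw -1.16 resid [[0.0007, -0.0003], [-0.0016, 0.0013], [0.0006, -0.0017], [0.0003, 0.0008]]
lip local [[-0.1814, 0.0612], [-0.1805, -0.0503]]
```

Run:
```python
from h import *
from scipy.optimize import least_squares
ct=camera('top');cs=camera('side')
T=lambda p:(p[0]/2+110,p[1]/2+110)
S=lambda p:(p[0]/3+180,p[1]/3+100)
D={'wide':(.19,[(285,51),(420,38),(431,128),(290,140)],[(398,141),(513,198),(428,236),(310,179)],[(300,198),(434,188)],[(260,218),(375,286)]),
'narrow':(.12,[(491,80),(581,82),(578,178),(489,174)],[(533,250),(611,304),(507,347),(433,287)],[(483,288),(568,291)],[(304,356),(369,420)])}
for n,(w,rt,rs,lt,ls) in D.items():
    lw=w-.004
    def pts(v):
        x,y,a,t=v;Rm=np.array([[np.cos(a),-np.sin(a)],[np.sin(a),np.cos(a)]])
        g=lambda l,z:np.array([*(Rm@l+[x,y]),z])
        return [g(l,.072) for l in [(.1,w/2),(.1,-w/2),(-.03,-w/2),(-.03,w/2)]],[g(l,.05) for l in [(-.1015-t,lw/2),(-.1015-t,-lw/2)]]
    def res(v):
        r,l=pts(v);e=[]
        for P,p in zip(r+l,rt+lt): e.append(proj(ct,P)-T(p))
        for P,p in zip(r+l,rs+ls): e.append(proj(cs,P)-S(p))
        return np.ravel(e)
    s=least_squares(res,[.68,0.1 if n=='wide' else -.13,0,0.03],loss='soft_l1')
    x,y,a,t=s.x
    print(n,s.x.round(4),'yaw',np.degrees(a).round(2));print(res(s.x).reshape(-1,2).round(1).tolist())
    d=np.array([np.cos(a),np.sin(a)])
    print('lip back mid',(np.array([x,y])-(.1+t)*d).round(4),'pot spot',(np.array([x,y])-(-.045+t)*d).round(4))
```

```text
wide [0.7104 0.1042 0.1126 0.0035] yaw 6.45
[[-0.3, -0.9], [1.7, -0.4], [0.5, 0.6], [0.0, 0.9], [-1.3, 0.9], [0.8, -0.3], [-1.1, -0.7], [0.4, -0.6], [0.4, 0.7], [0.1, -1.4], [-0.0, -0.9], [-0.1, -1.4]]
lip back mid [0.6075 0.0925] pot spot [0.7516 0.1088]
narrow [ 0.6613 -0.1297 -0.0398  0.077 ] yaw -2.28
[[0.7, -0.7], [0.1, 0.9], [0.2, 0.1], [-0.7, -0.6], [-0.2, -0.6], [1.4, 0.7], [-0.1, -0.5], [0.2, -0.8], [-0.3, -0.5], [-1.0, 0.1], [-0.6, 0.2], [0.7, -0.0]]
lip back mid [ 0.4844 -0.1226] pot spot [ 0.6293 -0.1284]
```

Call:
apply_moves:
  targets: [0.47,-1.38,0,0,0,0.25,0,0.94,-2.76,0,0,0,0.5,0,1.41,-4.14,0,0,0,0.75,0,1.88,-5.52,0,0,0,1.0,0,2.34,-6.9,0,0,0,1.24,0]

```text
time: 2.3
ee_pos: [0.299, 0.2916, 0.2313]
tcp_rot: [180.0, 0.0, 163.0]
wrist_force: [0.8, 0.2, 0.6]
opening: 0.0122
```

Call:
apply_moves:
  targets: [0.47,-1.38,0,0,0,0.25,0,0.94,-2.76,0,0,0,0.5,0,1.41,-4.14,0,0,0,0.75,0,1.88,-5.52,0,0,0,1.0,0,2.34,-6.9,0,0,0,1.24,0]

```text
time: 2.8
ee_pos: [0.3693, 0.0845, 0.2316]
tcp_rot: [180.0, 0.1, 170.4]
wrist_force: [2.3, 1.9, 0.1]
opening: 0.0001
```

Call:
apply_moves:
  targets: [0.47,-1.38,0,0,0,0.25,0,0.94,-2.76,0,0,0,0.5,0,1.41,-4.14,0,0,0,0.75,0,1.88,-5.52,0,0,0,1.0,0,2.34,-6.9,0,0,0,1.24,0]

```text
time: 3.3
ee_pos: [0.4395, -0.1228, 0.2315]
tcp_rot: [-180.0, 0.0, 177.8]
wrist_force: [0.6, 0.7, 0.5]
opening: -0.0001
```

Call:
apply_moves:
  targets: [0,0,-1.4,0,0,0,0,0,0,-2.8,0,0,0,0,0,0,-4.2,0,0,0,0,0,0,-5.6,0,0,0,0,0,0,-6.83,0,0,0,0]

```text
time: 3.8
ee_pos: [0.4387, -0.1207, 0.0244]
tcp_rot: [180.0, -0.0, 177.7]
wrist_force: [0.9, -1.0, -0.6]
opening: -0.0002
```

Run:
```python
from h import *
c=snap('wrist','w2'); c=snap('side','s2')
i=cv2.imread('pics/s2.png')[130:290,220:440];cv2.imwrite('pics/s2c.png',cv2.resize(i,None,fx=3,fy=3))
print(bot.get_obs()['ee_pos'],bot.get_obs()['wrist_force'])
```

```text
[ 0.43610224 -0.11997471  0.02195558] [-0.49849252  0.23922512  0.95055058]
```

View pics/w2.png

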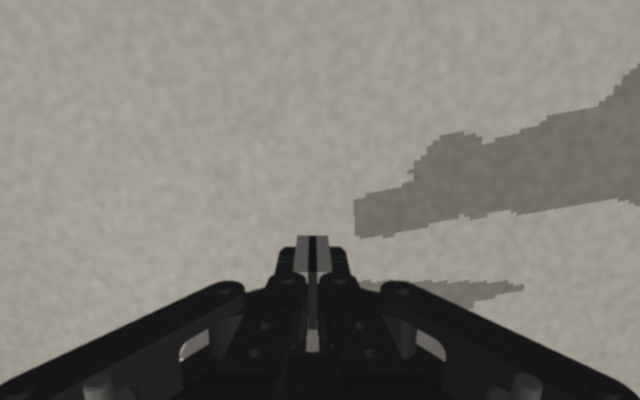

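View pics/s2c.png

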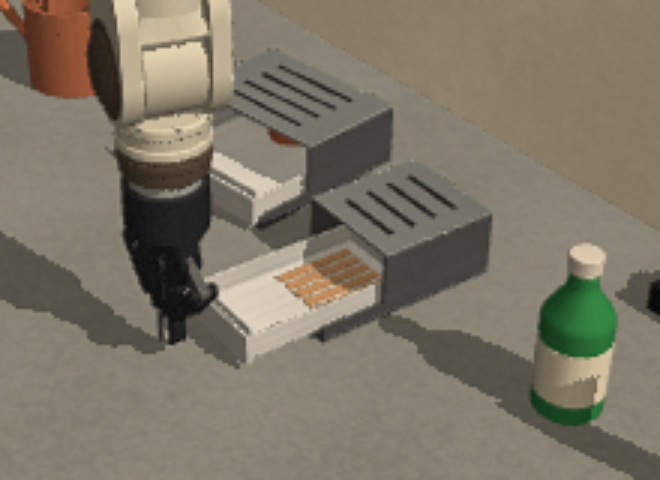

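Call:
apply_moves:
  targets: [0.4,-0.015,0,0,0,0,0,0.8,-0.03,0,0,0,0,0,1.1,-0.04,0,0,0,0,0,1.4,-0.055,0,0,0,0,0,1.7,-0.07,0,0,0,0,0]

```text
time: 4.4
ee_pos: [0.4915, -0.123, 0.0271]
tcp_rot: [-180.0, 0.0, 177.8]
wrist_force: [-2.4, 0.8, 1.0]
opening: -0.0002
```

Call:
apply_moves:
  targets: [0.3,-0.012,0,0,0,0,0,0.6,-0.024,0,0,0,0,0,0.9,-0.036,0,0,0,0,0,1.15,-0.045,0,0,0,0,0,1.35,-0.054,0,0,0,0,0]

```text
time: 4.9
ee_pos: [0.5314, -0.1246, 0.0263]
tcp_rot: [-180.0, -0.0, 177.7]
wrist_force: [-1.9, -0.8, 1.4]
opening: 0.0001
```

Contact at about 2 N, as expected; creep to the stop.

Call:
apply_moves:
  targets: [0.1,-0.004,0,0,0,0,0,0.2,-0.008,0,0,0,0,0,0.3,-0.012,0,0,0,0,0,0.3,-0.012,0,0,0,0,0]

```text
time: 5.3
ee_pos: [0.5401, -0.1248, 0.0264]
tcp_rot: [180.0, 0.0, 177.8]
wrist_force: [0.1, -0.6, -0.5]
opening: 0.0003
```

Run:
```python
from h import *
c=snap('side','s3')
i=cv2.imread('pics/s3.png')[130:290,220:440];cv2.imwrite('pics/s3c.png',cv2.resize(i,None,fx=3,fy=3))
print(bot.get_obs()['ee_pos'],bot.get_obs()['wrist_force'])
```

```text
[ 0.54005881 -0.12479117  0.02644248] [-0.37178559  0.72428325 -0.75989119]
```

View pics/s3c.png

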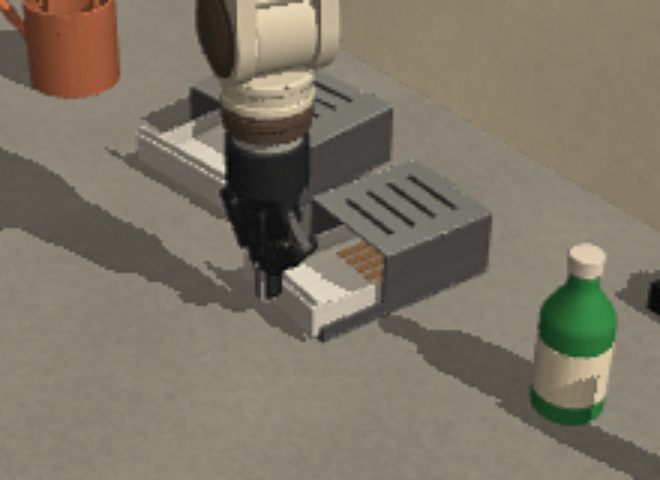

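Call:
apply_moves:
  targets: [0.1,-0.004,0,0,0,0,0,0.2,-0.008,0,0,0,0,0,0.2,-0.008,0,0,0,0,0]

```text
time: 5.65
ee_pos: [0.5442, -0.125, 0.0263]
tcp_rot: [180.0, -0.2, 177.7]
wrist_force: [-10.3, 0.3, 6.4]
opening: -0.0002
```

Call:
apply_moves:
  targets: [0.1,-0.004,0,0,0,0,0,0.1,-0.004,0,0,0,0,0]

```text
time: 5.85
ee_pos: [0.5444, -0.125, 0.0262]
tcp_rot: [180.0, -0.5, 177.7]
wrist_force: [-26.2, 1.0, 16.4]
opening: 0.0002
```

Call:
apply_moves:
  targets: [0.1,-0.004,0,0,0,0,0,0.1,-0.004,0,0,0,0,0]

```text
time: 6.05
ee_pos: [0.5444, -0.1249, 0.0261]
tcp_rot: [180.0, -0.9, 177.7]
wrist_force: [-41.4, 2.7, 26.1]
opening: 0.0001
```

Stop is firmly felt at the predicted spot. Back off, and look.

Call:
apply_moves:
  targets: [-0.3,0.012,0,0,0,0,0,-0.7,0.03,0,0,0,0,0,-1.3,0.05,0,0,0,0,0,-1.7,0.07,0.5,0,0,0,0,-1.7,0.07,1.7,0,0,0,0]

```text
time: 6.55
ee_pos: [0.4981, -0.1227, 0.0753]
tcp_rot: [179.9, -0.3, 177.7]
wrist_force: [1.6, -0.3, 0.3]
opening: 0.0003
```

Call:
apply_moves:
  targets: [0,0.5,1,0,0,0.3,0,0,1.5,2,0,0,0.6,0,0,2.8,2.6,0,0,0.9,0,0,4.2,2.6,0,0,1.2,0,0,5.5,2.6,0,0,1.45,0]

```text
time: 7.05
ee_pos: [0.5014, 0.0435, 0.1566]
tcp_rot: [180.0, 0.2, -173.5]
wrist_force: [0.4, 0.0, -0.3]
opening: -0.0002
```

Run:
```python
from h import *
for n,t in [('side','s4'),('top','t4'),('wrist','w4')]:
    c=snap(n,t)
i=cv2.imread('pics/s4.png')[100:290,180:440];cv2.imwrite('pics/s4c.png',cv2.resize(i,None,fx=3,fy=3))
i=cv2.imread('pics/t4.png')[110:290,200:450];cv2.imwrite('pics/t4c.png',cv2.resize(i,None,fx=3,fy=3))
print(bot.get_obs()['ee_pos'],bot.get_obs()['wrist_force'],bot.get_obs()['tcp_rot'])
```

```text
[0.50099458 0.04370077 0.15561197] [ 0.31470733 -0.84655114 -0.45347656] [ 1.79990427e+02  5.01056094e-02 -1.73341096e+02]
```

View pics/s4c.png

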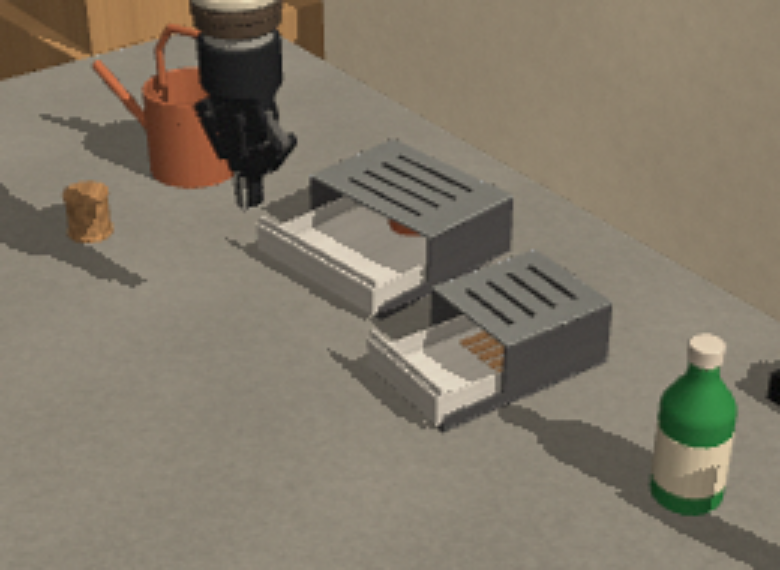

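View pics/t4c.png

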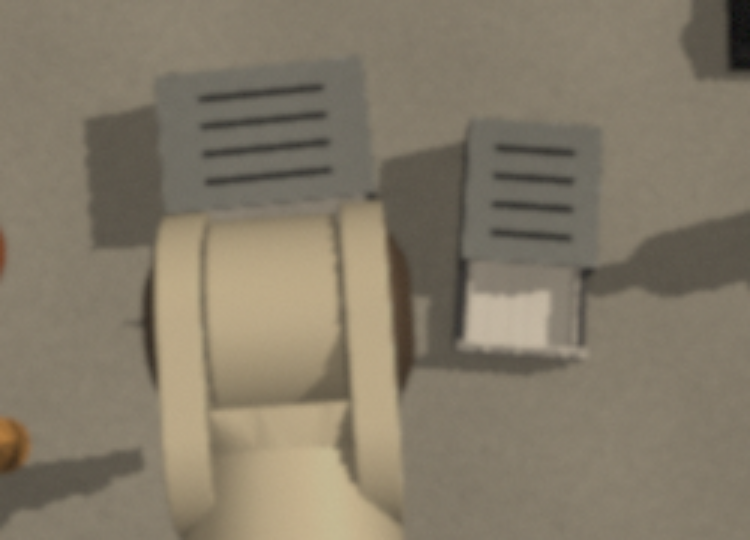

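Call:
apply_moves:
  targets: [1.1,0.43,0,0,0,0,0,2.2,0.86,0,0,0,0,0,3.3,1.3,0,0,0,0,0,4.37,1.72,0,0,0,0,0,4.37,1.72,0,0,0,0,0]

```text
time: 7.7
ee_pos: [0.6346, 0.0933, 0.1528]
tcp_rot: [-180.0, -0.1, -173.6]
wrist_force: [0.1, 0.0, -0.1]
opening: 0.0
```

Run:
```python
from h import *
c=snap('side','s5');c2=snap('wrist','w5')
i=cv2.imread('pics/s5.png')[100:290,180:440];cv2.imwrite('pics/s5c.png',cv2.resize(i,None,fx=3,fy=3))
o=bot.get_obs();print(o['ee_pos'],o['wrist_force'],o['tcp_rot'])
print(proj(c2,[.6075,.0925,.05]),proj(c2,[.6075+.0104,.0925-.092,.05]))
```

```text
[0.63214695 0.09240972 0.15435007] [-0.4479738  -0.79839963  0.13515865] [-1.79986597e+02 -9.24410487e-02 -1.73600282e+02]
[315.0344658  160.24887522] [184.89769645 160.32022753]
```

View pics/s5c.png

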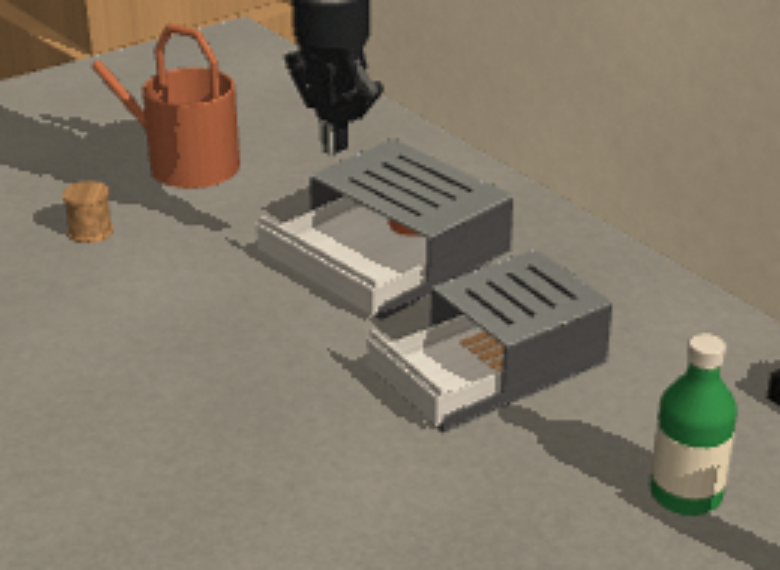

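View pics/w5.png

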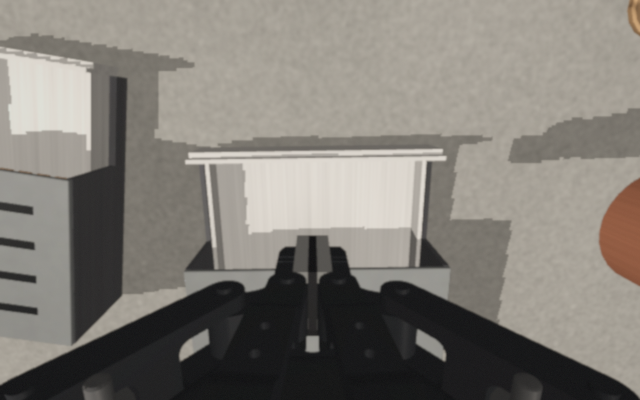

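Call:
apply_moves:
  targets: [0,0,-1.0,0,0,0,0,0,0,-2.0,0,0,0,0,0,0,-3.0,0,0,0,0,0,0,-3.7,0,0,0,0,0,0,-4.23,0,0,0,0]

```text
time: 8.3
ee_pos: [0.6308, 0.0922, 0.0277]
tcp_rot: [-180.0, -0.0, -173.6]
wrist_force: [-0.1, -0.7, 0.1]
opening: 0.0001
```

Call:
apply_moves:
  targets: [-0.2,-0.022,0,0,0,0,0,-0.4,-0.045,0,0,0,0,0,-0.5,-0.056,0,0,0,0,0,-0.6,-0.068,0,0,0,0,0,-0.7,-0.08,0,0,0,0,0]

```text
time: 8.8
ee_pos: [0.6114, 0.091, 0.0298]
tcp_rot: [-180.0, 0.1, -173.5]
wrist_force: [1.6, 0.7, 1.7]
opening: -0.0001
```

Run:
```python
from h import *
c=snap('side','s6')
i=cv2.imread('pics/s6.png')[100:290,180:440];cv2.imwrite('pics/s6c.png',cv2.resize(i,None,fx=3,fy=3))
o=bot.get_obs();print(o['ee_pos'],o['wrist_force'],o['tcp_rot'])
```

```text
[0.61084518 0.09099731 0.02951167] [ 0.94670738 -0.36581834  0.40363549] [ 1.79995515e+02  7.74413306e-02 -1.73543125e+02]
```

View pics/s6c.png

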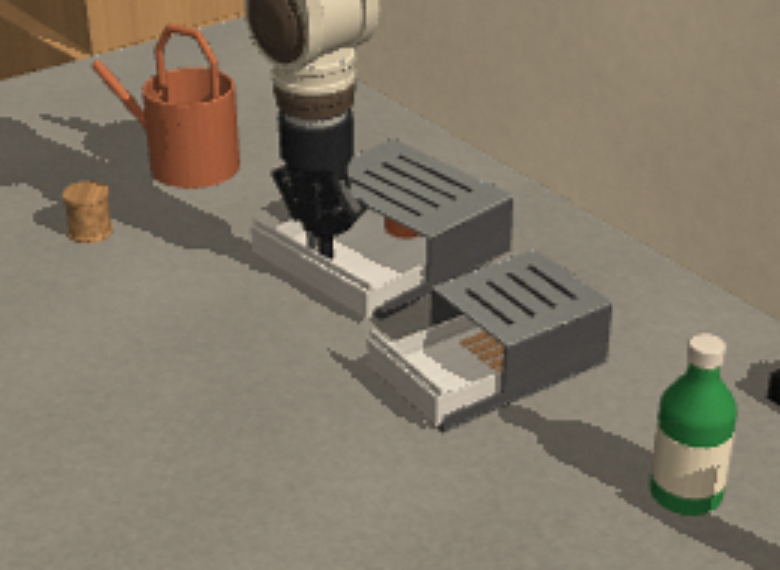

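Call:
apply_moves:
  targets: [-0.12,-0.014,0,0,0,0,0,-0.27,-0.03,0,0,0,0,0,-0.43,-0.049,0,0,0,0,0,-0.6,-0.068,0,0,0,0,0,-0.77,-0.087,0,0,0,0,0]

```text
time: 9.35
ee_pos: [0.5873, 0.0882, 0.0284]
tcp_rot: [-180.0, -0.0, -173.5]
wrist_force: [1.2, -1.1, 0.6]
opening: 0.0002
```

Call:
apply_moves:
  targets: [-0.17,-0.019,0,0,0,0,0,-0.34,-0.038,0,0,0,0,0,-0.51,-0.058,0,0,0,0,0,-0.68,-0.077,0,0,0,0,0,-0.85,-0.096,0,0,0,0,0]

```text
time: 9.85
ee_pos: [0.5618, 0.0854, 0.0284]
tcp_rot: [-180.0, -0.0, -173.6]
wrist_force: [1.5, -2.0, 0.1]
opening: -0.0001
```

Call:
apply_moves:
  targets: [-0.17,-0.019,0,0,0,0,0,-0.34,-0.038,0,0,0,0,0,-0.51,-0.058,0,0,0,0,0,-0.68,-0.077,0,0,0,0,0,-0.83,-0.094,0,0,0,0,0]

```text
time: 10.35
ee_pos: [0.5369, 0.0826, 0.0285]
tcp_rot: [180.0, -0.0, -173.5]
wrist_force: [2.0, -1.1, 0.3]
opening: 0.0
```

Call:
apply_moves:
  targets: [-0.15,-0.017,0,0,0,0,0,-0.29,-0.033,0,0,0,0,0,-0.42,-0.047,0,0,0,0,0,-0.53,-0.06,0,0,0,0,0,-0.63,-0.071,0,0,0,0,0]

```text
time: 10.85
ee_pos: [0.5182, 0.0805, 0.0285]
tcp_rot: [180.0, 0.0, -173.5]
wrist_force: [1.5, -1.7, -0.2]
opening: 0.0001
```

Remaining about 15 mm; go slower.

Call:
apply_moves:
  targets: [-0.09,-0.01,0,0,0,0,0,-0.17,-0.019,0,0,0,0,0,-0.24,-0.027,0,0,0,0,0,-0.31,-0.035,0,0,0,0,0,-0.38,-0.043,0,0,0,0,0]

```text
time: 11.35
ee_pos: [0.507, 0.0792, 0.0285]
tcp_rot: [180.0, 0.0, -173.5]
wrist_force: [1.2, -1.0, -0.4]
opening: 0.0002
```

Call:
apply_moves:
  targets: [-0.07,-0.008,0,0,0,0,0,-0.14,-0.016,0,0,0,0,0,-0.2,-0.022,0,0,0,0,0]

```text
time: 11.65
ee_pos: [0.5033, 0.0788, 0.0287]
tcp_rot: [-180.0, 0.3, -173.6]
wrist_force: [20.1, 0.8, -13.0]
opening: -0.0002
```

Call:
apply_moves:
  targets: [-0.06,-0.007,0,0,0,0,0,-0.06,-0.007,0,0,0,0,0]

```text
time: 11.85
ee_pos: [0.5033, 0.0788, 0.0288]
tcp_rot: [180.0, 0.5, -173.6]
wrist_force: [24.0, 1.7, -14.7]
opening: 0.0
```

Call:
apply_moves:
  targets: [0.15,0.017,0,0,0,0,0,0.3,0.034,0,0,0,0,0,0.55,0.062,0,0,0,0,0,0.7,0.08,0,0,0,0,0,0.7,0.08,0.4,0,0,0,0]

```text
time: 12.35
ee_pos: [0.5197, 0.0807, 0.0393]
tcp_rot: [-180.0, -0.2, -173.5]
wrist_force: [0.0, -0.8, -0.9]
opening: -0.0001
```

Call:
apply_moves:
  targets: [0,0,0.6,0,0,0,0,0,0,1.6,0,0,0,0,0,0,2.8,0,0,0,0,0,0,4.2,0,0,0,0,0,0,5.2,0,0,0,0]

```text
time: 12.85
ee_pos: [0.5202, 0.0808, 0.2002]
tcp_rot: [180.0, 0.1, -173.5]
wrist_force: [1.2, 0.4, -0.1]
opening: -0.0001
```

Call:
apply_moves:
  targets: [-1.2,0,0,0,0,0,0,-2.4,0,0,0,0,0,0,-3.6,0,0,0,0,0,0,-4.8,0,0,0,0,0,0,-4.8,0,0,0,0,0,0]

```text
time: 13.35
ee_pos: [0.3732, 0.0806, 0.1982]
tcp_rot: [180.0, 0.1, -173.5]
wrist_force: [0.3, 0.5, 0.5]
opening: 0.0001
```

Run:
```python
from h import *
for n,t,(a,b,c_,d) in [('side','s7',(180,440,100,290)),('top','t7',(200,460,110,290))]:
    c=snap(n,t)
    i=cv2.imread(f'pics/{t}.png')[c_:d,a:b];cv2.imwrite(f'pics/{t}c.png',cv2.resize(i,None,fx=3,fy=3))
    d_=np.array([np.cos(.1126),np.sin(.1126)])
    p=lambda l,z:proj(c,[*(np.array([.7104,.1042])+l*d_),z]).round(1)
    print(n,'pot spot pred',p(-.075,.012),'rim',p(-.075,.057),'lip',p(-.2215,.05), [(np.round(r['box']).tolist(),round(r['conf'],2)) for r in recognise('small_pot',n)[:2]])
o=bot.get_obs();print(o['time'],o['ee_pos'],o['wrist_force'],o['tcp_rot'])
```

```text
side pot spot pred [292.4 189.2] rim [292.1 177.3] lip [255.8 196.1] [([277.0, 165.0, 301.0, 190.0], 0.77)]
top pot spot pred [293.5 198.5] rim [292.2 195.3] lip [296.6 250.2] [([268.0, 183.0, 309.0, 206.0], 0.9)]
13.55 [0.37677971 0.08076712 0.19698223] [0.26709615 0.01731836 0.37931624] [ 1.79998511e+02  4.70024815e-02 -1.73548904e+02]
```

View pics/s7c.png

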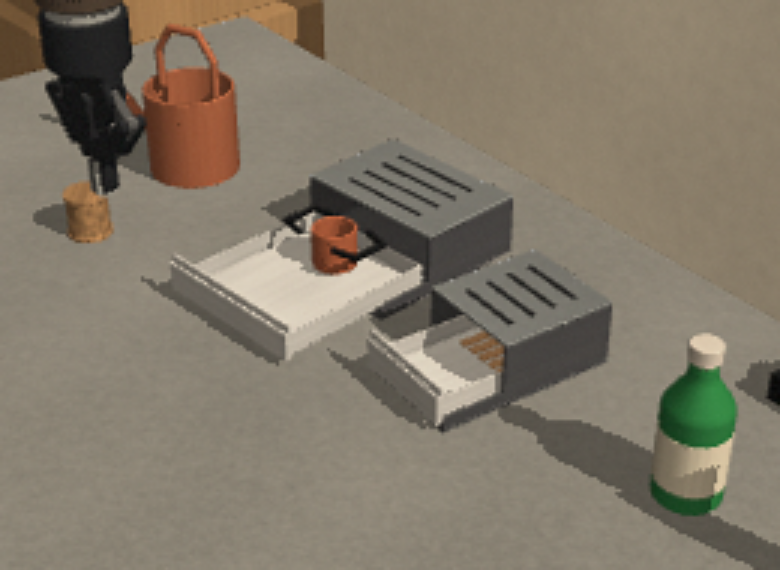

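View pics/t7c.png

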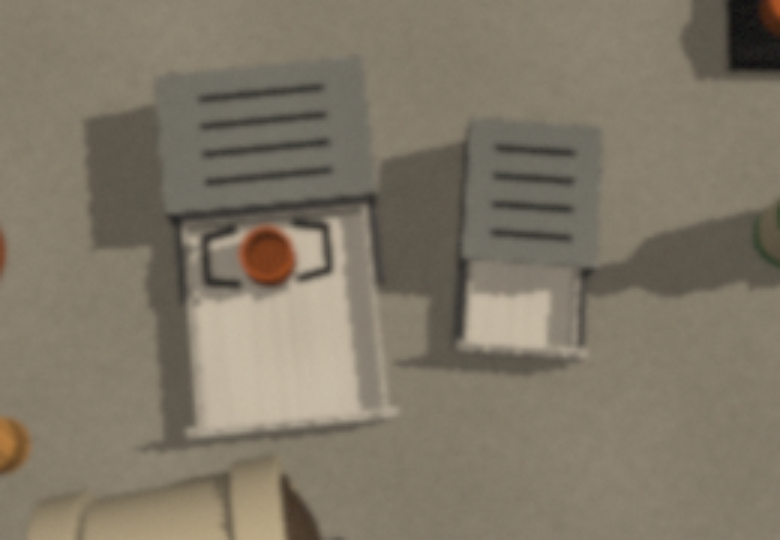

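```bash
python3 -c "
from workcell import bot
print(bot.job_done())"
```

```text
the job is handed in; nothing more can be done
None
```

I pushed the narrow tray fully home first, then drew the wide tray out to its stop. The job is handed in at about 13.6 s of the 48 s allowed; no verdict was reported.

- **Narrow tray:** I pushed it home with the shut fingertips on its outer face. The rear stop was felt firmly at TCP x = 0.544, where the camera fit put it. The wrist force was about 49 N at its highest reading; the limit is 120 N. The later pictures show the tray still home.
- **Wide tray:** I hooked the shut fingertips behind its lip and drew it out slowly. The front stop was felt at TCP x = 0.503 (predicted 0.5027), at about 28 N.
- **Pot:** After the draw it stands upright and clear of the roof, about 3 pixels (roughly 8 mm) from the predicted spot in the top view.
- **Rest of the bench:** The can, bottle and spool look unmoved in the final side view. The robot was clear of everything at hand-in.

No check failed. One recogniser miss: in the first pictures it gave the wide tray's front as "small_pot" at low confidence, and I did not use that.

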